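# Index the next hotplate under the test probe and set the tester to the earth test

## Robot

A 6-joint arm with a two-finger parallel gripper is mounted at the origin on the work surface. World frame = base frame: x ahead of the robot, y to its left, z up, the work surface at z = 0. Lengths are in m, angles in degrees, forces in N, time in s.
With the tool pointing down it reaches from about 0.4 to 0.825 m from the base axis. Payload 7 kg.
Tool frame: the origin (TCP) lies midway between the tips of the shut fingers; the grasp point (between the pads) lies hold_point_z behind it (hold_point_z is the distance from the TCP to the grasp point, in m); z points along the fingers, y is the line along which they close (so a half turn about z gives the same grasp; the last joint's range is limited). The gripper opens to 88 mm and grips with 3 to 60 N. Pads are 19 mm wide; open, the fingers measure 130 mm over their backs; the gripper's body (78 mm by 193 mm) begins 47 mm behind the grasp point.
Start: joints at [84.861, 20.546, 0.682, 0, -70.136, -16.507], TCP at [0.249, 0.627, 0.227] pointing down, gripper open.
Joint ranges: [-176.03, 176.03], [-82.01, 121.73], [-58.28, 71.71], [-173.87, 95.51], [-174.79, -0.11], [-173.66, 173.66]. Speed limits (degrees/s): [136.94, 136.94, 172.46, 180, 180, 180].

## Interface

Orientations are given as [roll, pitch, yaw] about the fixed x, y, z axes, in that order (R = Rz(yaw) Ry(pitch) Rx(roll)).
In Python, from plant import * gives the robot as it stands.
- The arm moves only by the tool step_arm, never from a script. Its argument "steps" is a list that holds one entry, the list of rows, each a list of 6 numbers: the shift along the tool's x, y, z scaled (see below), then the turn, a rotation vector about the tool's x, y, z scaled (see below). In form: [[[tx, ty, tz, wx, wy, wz], ...]]. A call has 1 to 20 rows; each row is the pose to reach, as a shift and turn from the pose commanded when the call began, along the tool's axes at that moment; what a row does not reach only later rows make up. The controller multiplies each number of a shift by 100 mm and each number of a turn by 0.5 rad. A row lasts 1/10 s, in which the tool goes at most 50 mm and 8.59 degrees, less where a joint would pass 70% of its speed; a pose out of reach is approached as far as the arm can. A call with a number of a shift or a turn outside -1 to 1 is refused whole. A call with a gripper value outside its range is refused whole. "jaw" is the closure in counts, from 0 (fully open) to 255 (shut), set as the call begins (left out, the last holds). The fingers move at their own pace and stop on an object; the grip force is fixed at half the most. Time passes only in rows, so rows that repeat a pose let the fingers close. It gives the time, the measured TCP pose, the force, the opening and the grip force at its end, in the units of the state.
- get_obs(): the state, without advancing time (a new reading comes with each control period).
- snapshot(name): name is "scene" or "top" or "wrist"; returns (picture, depth): 400x640x3 uint8, red, green, blue; 400x640 float32, m along the optical axis (not along the pixel's ray), 0 where there is no reading.
- calibration(name): a dict with "mtx" (3x3 intrinsics, pixels), "rvec" (rotation vector, rad) and "tvec" (3), from world to camera coordinates, as OpenCV has them. Camera axes: x right, y down, z forward; pixel columns grow to the right and rows downward; lengths in m; the calibration is good to about 2 mm. A picture is of the moment at which its call begins: read the wrist's pose just before it. calibration takes no time and is no camera call; for the wrist camera it gives the pose at the moment of the call.
- close_job(): hands the job in; it is judged then, once.
The state is a dict: "clock": time; "joint_pos": joint angles; "qvel": joint speeds; "tau": joint torques, N m; "tool_pos": TCP position; "orientation": TCP orientation; "force": force on the tool from outside, world axes, zero at the start; "moment": the same for the moment, N m; "opening": finger opening in m; "gripper_force": force on a finger pad.
Only numpy, scipy, OpenCV 4.12 (cv2) and the standard library are available. Lean on these libraries where they do the work, as an engineer would, in place of code of your own. Each camera call takes 0.05 s, during which the arm holds its last target. There are 200 camera calls.

## Task

Turn the dial table one station, whichever way brings the repaired hotplate (the one with the copper-coloured heating ring) to the test station, and let it click home there with every plate still lying in its nest. Then swing the red-handled probe arm all the way down so that the brass probe rests on that plate's centre, and after that turn the tester's selector clockwise, click by click, to the green mark: never on to the red mark, which would put high voltage on the plate. Do not disturb the tools and parts lying about.

Things in the scene. Friction and masses are not known exactly. Their poses are not given: they have to be found in the camera images.
- dial: hand-turned dial table screwed to the bench: blue drum under a round aluminium table (344 mm across, top face 67 mm above the bench) turning about a vertical axis. Origin: on that axis at bench height, z up, x away from the robot (within 0.3 rad), towards the test station. Four nests, 100 mm from the axis: at the start at +x (test station, tested plate), +y, -y (plates) and -x (empty)
- dial_table (a joint): turn of the dial table, rad, positive anticlockwise from above, 0 at the start. A spring detent holds it at every multiple of pi/2; about 4.5 N on a post starts it, it resists until half-way (pi/4), then pulls itself on to the next station; let go before half-way it springs back. Turns either way
- post1 (a point): hand post, one of four alike standing between the nests: upright round black post, 22 mm diameter, 67 to 137 mm above the bench, fixed to the table 150 mm from its axis. This point: on the post's axis, 112 mm above the bench. At the start this one is at 135 degrees in the dial's frame, near the robot, on its left; the two unlisted posts are at 45 and 315 degrees
- post2 (a point): hand post, one of four alike standing between the nests: upright round black post, 22 mm diameter, 67 to 137 mm above the bench, fixed to the table 150 mm from its axis. This point: on the post's axis, 112 mm above the bench. At the start this one is at 225 degrees in the dial's frame, near the robot, on its right; the two unlisted posts are at 45 and 315 degrees
- test_point (a point): fixed point of the fixture, in the middle of the test station, 100 mm from the dial's axis along its +x, 88 mm above the bench: where the top of a plate's centre boss stands when it is tested
- plate_new: the repaired hotplate: loose black disc, 112 mm across, 4 mm thick, heater side up, with a COPPER-coloured horseshoe heating ring and a steel centre boss (24 mm across, top 16 mm above the underside). Starts in the +y or -y nest, between four steel pins (1.8 mm clear, tops 81 mm above the bench). Origin: centre of its underside, 72 mm above the bench in a nest; z up
- plate_b: other hotplate, alike but with a dull grey heating ring; starts in the nest opposite to plate_new's
- plate_c: tested hotplate with a dull grey heating ring, alike; starts in the test station's nest
- probe_arm (a joint): angle of the hinged probe arm, rad: 0 is raised 45 degrees, pi/4 (0.785) fully down and level, against its stop. Starts between 0 and 0.15. Stiff hinge, stays where left; about 2 N at the handle pushes it down. The hinge axis is level, along the dial's y, 210 mm from the dial's axis along its +x, 135 mm above the bench
- probe_handle (a point): middle of the red cross-bar at the arm's free end (22 mm diameter, 76 mm long, along the dial's y), 180 mm from the hinge. It moves in an arc: raised it is 83 mm from the dial's axis along its +x and 262 mm above the bench, fully down 30 mm and 135 mm. The top of the bar, 11 mm above this point, can be pushed from above
- probe: brass spring-loaded probe pin, 9 mm diameter, under the probe arm, 110 mm from the hinge; its tip is 50 mm below the arm. With the arm fully down it stands on the boss of the plate in the test station, pressed in 3 mm (about 2 N). Origin: on the arm's centre line above the tip
- tester: yellow appliance tester with a grey top panel, 240 x 190 mm and 85 mm high, fixed on the bench; origin: centre of its underside, x away from the robot (give or take 0.25 rad), z up
- selector (a joint): turn of the tester's rotary selector, rad, positive clockwise from above. Clicks every 30 degrees (0.524): 0 white mark, 0.524 blue, 1.047 yellow, 1.571 GREEN (earth test), 2.094 red (high voltage). Starts at white or blue. Turning takes about 0.1 N m; let go, it snaps to the nearest click
- selector_grip (a point): centre of the selector's upright black grip bar, on its turning axis, 103 mm above the bench. The bar is 54 mm long, 12 mm thick, 24 mm high (91 to 115 mm above the bench), on a round skirt 62 mm across, its top 91 mm above the bench. A white line on top marks the pointer end; this point's x axis lies along the bar towards it
- green_mark (a point): green dot on the tester's panel, 11 mm across, 45 mm from the selector's axis; the pointer aims at it at the click 1.571. The marks run clockwise white, blue, yellow, green, red, 30 degrees apart
- screwdriver: blue-handled screwdriver, 210 mm long, lying loose on the bench; bystander, origin on its underside
- pliers: red-handled pliers, 155 mm long, 14 mm high, lying loose between the dial table and the tester; bystander, origin on its underside
- cutters: green-handled cutters, 155 mm long, lying loose; bystander, origin on its underside
- filter_basket: black plastic bowl-shaped filter basket, 112 mm across, 70 mm high; bystander, origin on its underside
- base_cover: black round plastic base cover with a rim, 140 mm across, 24 mm high; bystander, origin on its underside
- mug: blue mug, 80 mm across, 92 mm high; bystander, origin on its underside
- wrench: steel wrench, 190 mm long, lying loose; bystander, origin on its underside
Things that resemble listed ones, but are neither listed nor needed, are in the scene too. Leave any blue look-alike of the plate_new alone. Leave any turquoise look-alike of the plate_c alone.

How it is judged:
By the outcome, as a careful person would: the job done as asked, in the order asked, and still so for the second after the job is handed in, with the robot touching nothing.
It also fails if it takes over 69 s, if anything falls off the work surface, if the arm or the gripper's body presses on something with over 40 N, if the wrist force passes 120 N, or if a joint passes its speed limit or range.

## Working session

There is one attempt and no reset: what is moved stays moved. The work goes in short steps, Python scripts to look and compute and a tool call to move; the robot and the scene stay as the last step left them, time stands still between calls to the robot, and variables do not carry over. Pictures are saved under pics/ and viewed, at most 10 in all, crops included, and the job is handed in when it is done.

Besides the shell and the picture viewer there is one more tool, called after "Request:" by a JSON object that holds its "method" and its "body", one argument or row to a line. step_arm: Moves the arm, as the interface text tells. Its arguments: {"type":"object","properties":{"steps":{"type":"array","items":{"type":"array","items":{"type":"array","items":{"type":"number","minimum":-1,"maximum":1}}}},"jaw":{"type":"number"}},"required":["steps"]}

```bash
mkdir -p pics; ls
python3 - <<'E'
from plant import *
import cv2, numpy as np
print(get_obs())
for n in ("top","scene"):
    p,d=snapshot(n); cv2.imwrite(f"pics/{n}0.png",p[:,:,::-1]); np.save(f"{n}d.npy",d); np.save(f"{n}p.npy",p)
    print(n,calibration(n))
E
```

```text
pics
{'clock': 0.0, 'joint_pos': array([ 8.48609535e+01,  2.05911588e+01,  6.33500741e-01, -2.08269896e-02,
       -7.01342132e+01, -1.65068848e+01]), 'qvel': array([ 5.98731757e-05, -1.52957893e-01, -6.19157535e-02,  2.99125457e-02,
       -6.39678827e-02,  3.37428766e-02]), 'tau': array([ 3.70185335e-04, -5.82723391e+01,  2.93047625e+01,  6.99716985e+00,
        6.90389556e-03, -1.56794044e-04]), 'tool_pos': array([0.24882804, 0.62694149, 0.22562149]), 'orientation': array([ 1.79906352e+02, -7.33436633e-03, -2.16530184e+01]), 'force': array([-0.21797766,  0.19251567,  0.89046277]), 'moment': array([ 0.01230482, -0.03202714,  0.04491868]), 'gripper_force': 0.0, 'opening': 0.0873891383117999}
top {'mtx': array([[468.27572081,   0.        , 322.45933077],
       [  0.        , 468.27572081, 200.63831455],
       [  0.        ,   0.        ,   1.        ]]), 'rvec': array([ 2.16320813, -2.20094823,  0.05629681]), 'tvec': array([-0.02950073,  0.58399793,  1.60623519])}
scene {'mtx': array([[395.70138885,   0.        , 311.81267483],
       [  0.        , 395.70138885, 193.58373367],
       [  0.        ,   0.        ,   1.        ]]), 'rvec': array([ 2.21234565,  0.87773928, -0.36115121]), 'tvec': array([-0.38375211, -0.16183571,  1.86727884])}
```

View pics/top0.png

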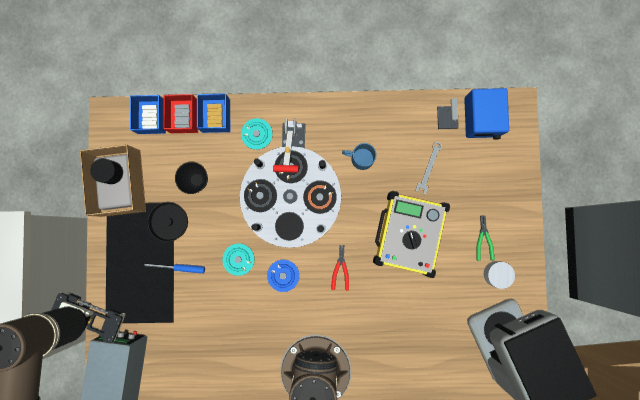

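View pics/scene0.png

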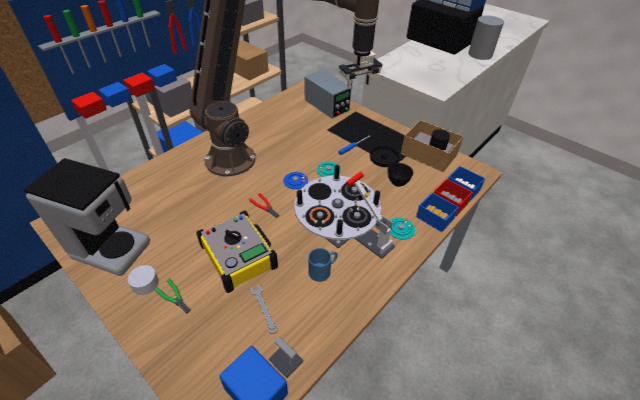

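The copper-ringed plate is at about (320,197) in the top view, on the dial's -y side, so the table turns anticlockwise. Possible confusions: grey-ring plates at (260,196) and (291,167), a blue disc at (283,276), and turquoise discs at (257,133) and (238,259). Next I'll check it in close crops and measure.

```bash
cat > h.py <<'E'
from plant import *
import cv2, numpy as np
def onplane(name,px,z,cal=None):
    c=cal or calibration(name); R=cv2.Rodrigues(c["rvec"])[0]; t=c["tvec"]
    o=-R.T@t; r=R.T@np.linalg.inv(c["mtx"])@np.array([px[0],px[1],1.])
    return o+r*(z-o[2])/r[2]
def proj(name,P,cal=None):
    c=cal or calibration(name)
    return cv2.projectPoints(np.float64(P).reshape(-1,1,3),c["rvec"],c["tvec"],c["mtx"],None)[0][:,0]
E
python3 - <<'E'
import cv2,numpy as np
p=cv2.imread("pics/top0.png")
a=cv2.resize(p[105:265,225:355],None,fx=3,fy=3,interpolation=cv2.INTER_CUBIC)
b=cv2.resize(p[185:285,370:460],None,fx=4.5,fy=4.5,interpolation=cv2.INTER_CUBIC)
o=np.zeros((480,800,3),np.uint8); o[:480,:390]=a; o[:450,395:800]=b
cv2.imwrite("pics/crop1.png",o)
E
```

```text
(no output)
```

View pics/crop1.png

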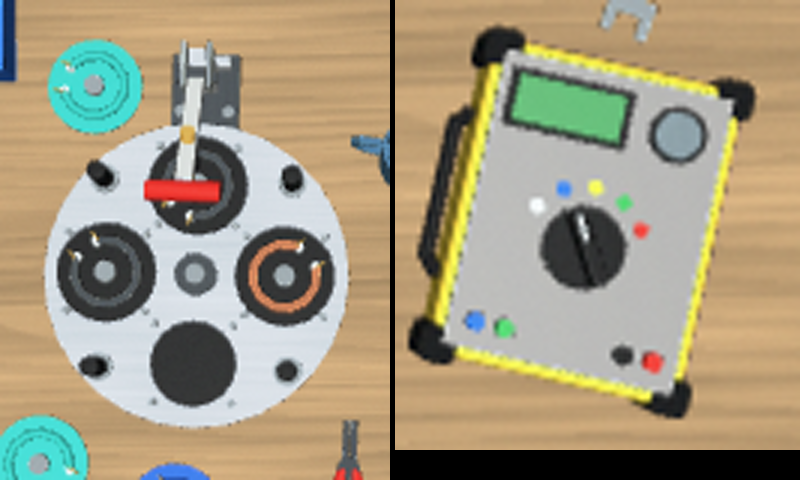

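Run:
```python
from h import *
A=lambda u,v:(225+u/3-1/3,105+v/3-1/3)
B=lambda u,v:(370+(u-395)/4.5-.4,185+v/4.5-.4)
P=lambda px,z:onplane("top",px,z)
l=P(A(104,271),.088); r=P(A(284,275),.088)
c=(l+r)/2; d=(l-r)/np.linalg.norm(l-r); th=np.arctan2(-d[0],d[1]); print("bosses",l,r,np.linalg.norm(l-r),"centre",c,"yaw",np.degrees(th))
dd=np.load("topd.npy"); M=None
cal=calibration("top");R=cv2.Rodrigues(cal["rvec"])[0]
v,u=np.mgrid[0:400,0:640]; K=cal["mtx"]
X=np.stack([(u-K[0,2])/K[0,0]*dd,(v-K[1,2])/K[1,1]*dd,dd],-1)-cal["tvec"]; W=X@R
np.save("W.npy",W)
m=(np.hypot(W[...,0]-c[0],W[...,1]-c[1])<.2)&(abs(W[...,2]-.067)<.006)
pts=W[m][:,:2].astype(np.float32); print("disc fit",cv2.minEnclosingCircle(pts), len(pts))
for n,a in dict(p45=(292,178),p315=None,post1=(95,365),post2=(287,370),pr=(100,172)).items() if 0 else []: pass
for nm,a in dict(tl=(97,170),tr=(292,178),bl=(92,365),br=(286,371)).items():
    q=P(A(*a),.137); print(nm,q, "r",np.hypot(*(q-c)[:2]), np.degrees(np.arctan2(*(q-c)[1::-1]))) 
h=P(A(182,190),.25); print("handle",h)
# handle depth
hu=A(182,190); print(W[int(hu[1]),int(hu[0])])
s=P(B(583,247),.1); print("sel",s)
for nm,b in dict(w=(538,206),b=(564,188),y=(596,187),g=(624,203),r=(641,231)).items():
    q=P(B(*b),.085); e=q-s; print(nm,q,np.hypot(*e[:2]),np.degrees(np.arctan2(e[1],e[0])))
q1=P(B(572,212),.115);q2=P(B(596,282),.115);print("bar",q1,q2,np.linalg.norm(q1-q2),np.degrees(np.arctan2(*(q1-q2)[1::-1])), (q1+q2)/2)
```

```text
bosses [0.60144281 0.16943108 0.088     ] [ 0.59342091 -0.0303209   0.088     ] 0.19991299781234145 centre [0.59743186 0.06955509 0.088     ] yaw -2.2997223836580867
disc fit ((0.598115086555481, 0.06925246864557266), 0.17175188660621643) 4795
tl [0.70709813 0.16887202 0.137     ] r 0.14795453376173037 42.16489208257267
tr [ 0.69443189 -0.04160133  0.137     ] r 0.14752882725854868 -48.890602836389945
bl [0.49685933 0.1758777  0.137     ] r 0.1463534468998107 133.4080315136293
br [ 0.48693182 -0.03170618  0.137     ] r 0.14988029291045601 -137.49812747793305
handle [0.66818493 0.06690229 0.25      ]
[0.66730082 0.06729293 0.25660277]
sel [ 0.4456805  -0.32920533  0.1       ]
w [ 0.47593179 -0.29971964  0.085     ] 0.0422438891926629 44.265733736389116
b [ 0.48881135 -0.3191538   0.085     ] 0.04428660416955477 13.118478481327964
y [ 0.48914649 -0.34263523  0.085     ] 0.04549345194363417 -17.169830545197378
g [ 0.47706697 -0.36279931  0.085     ] 0.04597462219583315 -46.94570515351508
r [ 0.45635773 -0.37461569  0.085     ] 0.04664873009160751 -76.7685265684929
bar [ 0.47125018 -0.3194108   0.115     ] [ 0.4207772  -0.33517316  0.115     ] 0.05287696717685249 17.343221128177145 [ 0.44601369 -0.32729198  0.115     ]
```

Request:
{"method": "step_arm", "body": {
  "steps": [
    [[0.5,0.4,0,0,0,0],[0.985,0.81,0,0,0,0],[0.985,0.81,0,0,0,0]]
  ],
  "jaw": 0
}}

```text
clock: 0.4
tool_pos: [0.3114, 0.5128, 0.2262]
orientation: [179.9, -0.0, -21.7]
force: [0.3, 0.6, 0.9]
opening: 0.088
gripper_force: 0.0
```

Request:
{"method": "step_arm", "body": {
  "steps": [
    [[0.5,0.4,0,0,0,0],[0.985,0.81,0,0,0,0],[0.985,0.81,0,0,0,0]]
  ]
}}

```text
clock: 0.7
tool_pos: [0.3731, 0.401, 0.2265]
orientation: [180.0, 0.0, -21.7]
force: [-0.2, 1.2, -0.2]
opening: 0.0874
gripper_force: 0.0
```

Request:
{"method": "step_arm", "body": {
  "steps": [
    [[0.5,0.4,0,0,0,0],[0.985,0.81,0,0,0,0],[0.985,0.81,0,0,0,0]]
  ]
}}

```text
clock: 1.0
tool_pos: [0.4346, 0.2895, 0.2264]
orientation: [180.0, 0.0, -21.7]
force: [-0.7, -0.4, -1.1]
opening: 0.0876
gripper_force: 0.0
```

Request:
{"method": "step_arm", "body": {
  "steps": [
    [[0.3,0.3,0,0,0,0.25],[0.6,0.6,0,0,0,0.5],[0.9,0.75,0,0,0,0.75],[0.985,0.81,0,0,0,1],[0.985,0.81,0,0,0,1],[0.985,0.81,0,0,0,1]]
  ]
}}

```text
clock: 1.6
tool_pos: [0.4955, 0.1807, 0.2263]
orientation: [180.0, 0.0, -50.2]
force: [-0.1, 0.2, -0.1]
opening: 0.0878
gripper_force: 0.0
```

Run:
```python
from h import *
import plant; print(getattr(plant,"hold_point_z",None))
c=calibration("wrist"); p,d=snapshot("wrist"); cv2.imwrite("pics/w1.png",p[:,:,::-1])
print(proj("wrist",[[.4963,.1797,.137],[.488,-.032,.137],[.5934,-.0303,.088]],c))
np.savez("w1.npz",**c)
```

```text
0.0188
[[ 320.46875977  200.5541049 ]
 [ 548.28267433  -43.90444456]
 [ 404.25229356 -120.17451987]]
```

View pics/w1.png

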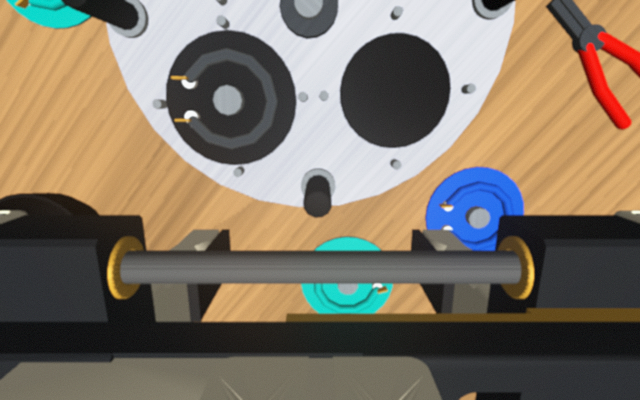

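The post's top shows at (318,203) against the predicted (320,200), so the estimate holds. I'll go down over it and close the jaws loosely around it.

Request:
{"method": "step_arm", "body": {
  "steps": [
    [[0,0,0.3,0,0,0],[0,0,0.6,0,0,0],[0,0,0.8,0,0,0],[0,0,0.8,0,0,0]]
  ]
}}

```text
clock: 2.05
tool_pos: [0.4936, 0.1807, 0.1439]
orientation: [179.7, 0.0, -50.1]
force: [-0.5, 0.8, -0.9]
opening: 0.0876
gripper_force: 0.0
```

Request:
{"method": "step_arm", "body": {
  "steps": [
    [[0,0,0.2,0,0,0],[0,0,0.35,0,0,0],[0,0,0.45,0,0,0],[0,0,0.45,0,0,0]]
  ]
}}

```text
clock: 2.45
tool_pos: [0.4953, 0.1811, 0.1012]
orientation: [179.9, -0.0, -50.2]
force: [0.2, -0.2, -0.6]
opening: 0.0876
gripper_force: 0.0
```

Request:
{"method": "step_arm", "body": {
  "steps": [
    [[0,0,0,0,0,0],[0,0,0,0,0,0],[0,0,0,0,0,0],[0,0,0,0,0,0],[0,0,0,0,0,0],[0,0,0,0,0,0],[0,0,0,0,0,0],[0,0,0,0,0,0]]
  ],
  "jaw": 168
}}

```text
clock: 3.25
tool_pos: [0.4957, 0.1809, 0.1015]
orientation: [180.0, 0.0, -50.3]
force: [0.5, 0.5, 0.2]
opening: 0.0317
gripper_force: 0.0
```

Run:
```python
import numpy as np
# arc rows: TCP follows post centre; yaw -50.2 -> +27 over 4 calls, post angle 132.7 -> 222.7
C=np.array([.598,.0695]); yaw=-50.2; dy=19.5
pos=lambda a:C+.15*np.array([np.cos(np.radians(a)),np.sin(np.radians(a))])
for k in range(4):
    a0=132.7+22.5*k; y=np.radians(yaw+dy*k); tx=np.array([np.cos(y),np.sin(y)]); ty=np.array([np.sin(y),-np.cos(y)])
    print(k,[[round(float(e@tx)*10,2),round(float(e@ty)*10,2),0,0,0,round(-dy*f/28.648,2)] for f in (np.arange(10)+1)/10 for e in [pos(a0+22.5*f)-pos(a0)]])
```

```text
0 [[0.0, 0.06, 0, 0, 0, np.float64(-0.07)], [0.01, 0.12, 0, 0, 0, np.float64(-0.14)], [0.02, 0.18, 0, 0, 0, np.float64(-0.2)], [0.03, 0.23, 0, 0, 0, np.float64(-0.27)], [0.04, 0.29, 0, 0, 0, np.float64(-0.34)], [0.06, 0.35, 0, 0, 0, np.float64(-0.41)], [0.08, 0.4, 0, 0, 0, np.float64(-0.48)], [0.1, 0.46, 0, 0, 0, np.float64(-0.54)], [0.12, 0.51, 0, 0, 0, np.float64(-0.61)], [0.14, 0.57, 0, 0, 0, np.float64(-0.68)]]
1 [[0.01, 0.06, 0, 0, 0, np.float64(-0.07)], [0.02, 0.12, 0, 0, 0, np.float64(-0.14)], [0.03, 0.17, 0, 0, 0, np.float64(-0.2)], [0.04, 0.23, 0, 0, 0, np.float64(-0.27)], [0.06, 0.29, 0, 0, 0, np.float64(-0.34)], [0.08, 0.34, 0, 0, 0, np.float64(-0.41)], [0.1, 0.4, 0, 0, 0, np.float64(-0.48)], [0.12, 0.45, 0, 0, 0, np.float64(-0.54)], [0.15, 0.51, 0, 0, 0, np.float64(-0.61)], [0.17, 0.56, 0, 0, 0, np.float64(-0.68)]]
2 [[0.01, 0.06, 0, 0, 0, np.float64(-0.07)], [0.02, 0.12, 0, 0, 0, np.float64(-0.14)], [0.04, 0.17, 0, 0, 0, np.float64(-0.2)], [0.05, 0.23, 0, 0, 0, np.float64(-0.27)], [0.07, 0.28, 0, 0, 0, np.float64(-0.34)], [0.1, 0.34, 0, 0, 0, np.float64(-0.41)], [0.12, 0.39, 0, 0, 0, np.float64(-0.48)], [0.14, 0.45, 0, 0, 0, np.float64(-0.54)], [0.17, 0.5, 0, 0, 0, np.float64(-0.61)], [0.2, 0.55, 0, 0, 0, np.float64(-0.68)]]
3 [[0.01, 0.06, 0, 0, 0, np.float64(-0.07)], [0.03, 0.11, 0, 0, 0, np.float64(-0.14)], [0.05, 0.17, 0, 0, 0, np.float64(-0.2)], [0.07, 0.23, 0, 0, 0, np.float64(-0.27)], [0.09, 0.28, 0, 0, 0, np.float64(-0.34)], [0.11, 0.33, 0, 0, 0, np.float64(-0.41)], [0.14, 0.39, 0, 0, 0, np.float64(-0.48)], [0.17, 0.44, 0, 0, 0, np.float64(-0.54)], [0.2, 0.49, 0, 0, 0, np.float64(-0.61)], [0.23, 0.54, 0, 0, 0, np.float64(-0.68)]]
```

Request:
{"method": "step_arm", "body": {
  "steps": [
    [[0,0.06,0,0,0,-0.07],[0.01,0.12,0,0,0,-0.14],[0.02,0.18,0,0,0,-0.2],[0.03,0.23,0,0,0,-0.27],[0.04,0.29,0,0,0,-0.34],[0.06,0.35,0,0,0,-0.41],[0.08,0.4,0,0,0,-0.48],[0.1,0.46,0,0,0,-0.54],[0.12,0.51,0,0,0,-0.61],[0.14,0.57,0,0,0,-0.68]]
  ]
}}

```text
clock: 4.25
tool_pos: [0.4621, 0.1352, 0.102]
orientation: [-179.8, -0.1, -30.7]
force: [5.4, 3.2, -2.9]
opening: 0.0298
gripper_force: 2.8
```

Request:
{"method": "step_arm", "body": {
  "steps": [
    [[0.01,0.06,0,0,0,-0.07],[0.02,0.12,0,0,0,-0.14],[0.03,0.17,0,0,0,-0.2],[0.04,0.23,0,0,0,-0.27],[0.06,0.29,0,0,0,-0.34],[0.08,0.34,0,0,0,-0.41],[0.1,0.4,0,0,0,-0.48],[0.12,0.45,0,0,0,-0.54],[0.15,0.51,0,0,0,-0.61],[0.17,0.56,0,0,0,-0.68]]
  ]
}}

```text
clock: 5.25
tool_pos: [0.4477, 0.0775, 0.102]
orientation: [-179.9, -0.1, -11.2]
force: [2.5, 1.6, -0.5]
opening: 0.0297
gripper_force: 1.3
```

Contact as expected; carrying on with the arc.

Request:
{"method": "step_arm", "body": {
  "steps": [
    [[0.01,0.06,0,0,0,-0.07],[0.02,0.12,0,0,0,-0.14],[0.04,0.17,0,0,0,-0.2],[0.05,0.23,0,0,0,-0.27],[0.07,0.28,0,0,0,-0.34],[0.1,0.34,0,0,0,-0.41],[0.12,0.39,0,0,0,-0.48],[0.14,0.45,0,0,0,-0.54],[0.17,0.5,0,0,0,-0.61],[0.2,0.55,0,0,0,-0.68]]
  ]
}}

```text
clock: 6.25
tool_pos: [0.4556, 0.0188, 0.1016]
orientation: [-180.0, -0.0, 8.2]
force: [0.3, 0.0, 0.3]
opening: 0.0298
gripper_force: 0.0
```

Request:
{"method": "step_arm", "body": {
  "steps": [
    [[0.01,0.06,0,0,0,-0.07],[0.03,0.11,0,0,0,-0.14],[0.05,0.17,0,0,0,-0.2],[0.07,0.23,0,0,0,-0.27],[0.09,0.28,0,0,0,-0.34],[0.11,0.33,0,0,0,-0.41],[0.14,0.39,0,0,0,-0.48],[0.17,0.44,0,0,0,-0.54],[0.2,0.49,0,0,0,-0.61],[0.23,0.54,0,0,0,-0.68],[0.23,0.54,0,0,0,-0.68],[0.23,0.54,0,0,0,-0.68],[0.23,0.54,0,0,0,-0.68]]
  ]
}}

```text
clock: 7.55
tool_pos: [0.4857, -0.031, 0.1015]
orientation: [-180.0, 0.0, 27.6]
force: [-0.5, 0.8, 0.0]
opening: 0.0303
gripper_force: 0.0
```

Request:
{"method": "step_arm", "body": {
  "steps": [
    [[0,0,0,0,0,0],[0,0,0,0,0,0],[0,0,0,0,0,0],[0,0,0,0,0,0],[0,0,0,0,0,0],[0,0,0,0,0,0],[0,0,0,0,0,0]]
  ],
  "jaw": 80
}}

```text
clock: 8.25
tool_pos: [0.4859, -0.0312, 0.1015]
orientation: [-180.0, 0.0, 27.6]
force: [0.2, -0.4, -0.0]
opening: 0.0602
gripper_force: 0.0
```

Request:
{"method": "step_arm", "body": {
  "steps": [
    [[0,0,-0.3,0,0,0],[0,0,-0.6,0,0,0],[0,0,-0.9,0,0,0],[0,0,-1,0,0,0],[0,0,-1,0,0,0]]
  ],
  "jaw": 255
}}

```text
clock: 8.75
tool_pos: [0.4868, -0.0309, 0.203]
orientation: [180.0, -0.2, 27.6]
force: [-0.1, 0.3, -0.2]
opening: 0.0257
gripper_force: 0.0
```

Request:
{"method": "step_arm", "body": {
  "steps": [
    [[0,0,-0.3,0,0,0],[0,0,-0.6,0,0,0],[0,0,-0.9,0,0,0],[0,0,-1,0,0,0],[0,0,-1,0,0,0]]
  ]
}}

```text
clock: 9.25
tool_pos: [0.4862, -0.031, 0.3016]
orientation: [-180.0, -0.1, 27.6]
force: [0.1, -0.6, -0.7]
opening: 0.0004
gripper_force: 0.0
```

Run:
```python
from h import *
p,d=snapshot("top"); p=p[:,:,::-1]
a=cv2.resize(p[105:265,225:355],None,fx=3,fy=3,interpolation=cv2.INTER_CUBIC)
q,e=snapshot("scene"); q=q[:,:,::-1]; b=cv2.resize(q[140:270,280:410],None,fx=3,fy=3,interpolation=cv2.INTER_CUBIC)
o=np.zeros((480,790,3),np.uint8); o[:,:390]=a; o[:390,400:]=b; cv2.imwrite("pics/c2.png",o); print(get_obs()["joint_pos"])
```

```text
[ 1.95286474e+01  6.93503013e-02 -1.52576610e+01 -4.57720116e-02
 -7.48105701e+01  9.80984001e+01]
```

View pics/c2.png

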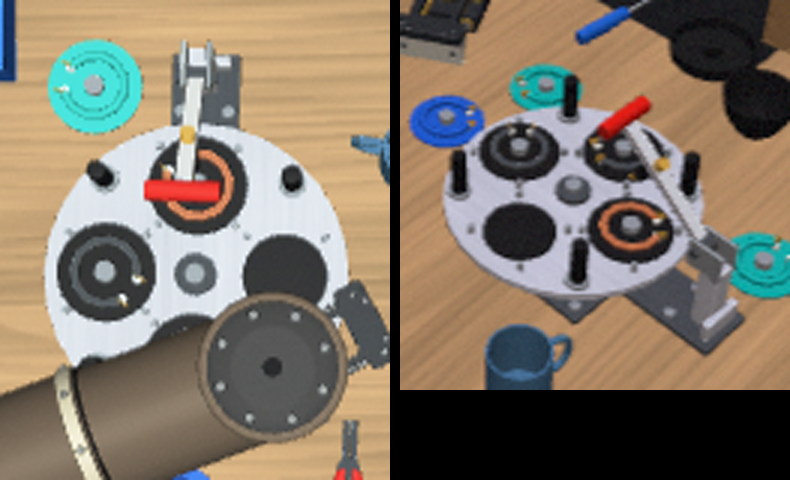

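The copper-ringed plate is now under the probe and the other plates are in their nests. The table is clicked at home. Next is the probe arm, with its handle at about (0.667, 0.067) and its top at z≈0.257.

Request:
{"method": "step_arm", "body": {
  "steps": [
    [[0.35,0,0,0,0,0],[0.7,0,0,0,0,0],[1,-0.02,0,0,0,0],[1,-0.02,0,0,0,0]]
  ]
}}

```text
clock: 9.75
tool_pos: [0.5751, 0.0184, 0.2977]
orientation: [-179.9, 0.3, 27.7]
force: [-0.8, 0.9, -0.8]
opening: 0.0005
gripper_force: 0.0
```

Request:
{"method": "step_arm", "body": {
  "steps": [
    [[0.3,0,0,0,0,0.25],[0.6,0,0,0,0,0.5],[0.9,0,0,0,0,0.75],[1,0,0,0,0,1],[1,0,0,0,0,1],[1,0,0,0,0,1]]
  ]
}}

```text
clock: 10.35
tool_pos: [0.6613, 0.0631, 0.2998]
orientation: [180.0, 0.2, -0.8]
force: [0.9, -0.6, -0.6]
opening: 0.0007
gripper_force: 0.0
```

Request:
{"method": "step_arm", "body": {
  "steps": [
    [[0.03,-0.03,0.1,0,0,0],[0.04,-0.05,0.2,0,0,0],[0.04,-0.05,0.3,0,0,0],[0.04,-0.05,0.37,0,0,0],[0.04,-0.05,0.38,0,0,0]]
  ]
}}

```text
clock: 10.85
tool_pos: [0.6655, 0.0681, 0.262]
orientation: [180.0, 0.1, -1.0]
force: [-0.5, -0.1, 0.4]
opening: 0.0005
gripper_force: 0.0
```

Run:
```python
from h import *
o=get_obs(); print(o["tool_pos"],o["orientation"],o["force"])
p0=np.array([.667,.0667,.262])
def q(f): return np.array([.8078-.18*np.cos(f),.0611+.18*np.cos(f)*.0401,.146+.18*np.sin(f)])
for a,b in((.673,.33),(.33,0)):
    print([np.round((q(f)-q(a))*10,2).tolist() for f in np.linspace(a,b,11)[1:]])
```

```text
[0.66554703 0.0680874  0.26204577] [ 1.79969207e+02  1.16100761e-01 -1.00883261e+00] [-0.51793154 -0.08360757  0.43902408]
[[-0.04, 0.0, -0.05], [-0.07, 0.0, -0.1], [-0.11, 0.0, -0.15], [-0.14, 0.01, -0.2], [-0.17, 0.01, -0.26], [-0.2, 0.01, -0.31], [-0.23, 0.01, -0.37], [-0.25, 0.01, -0.42], [-0.27, 0.01, -0.48], [-0.3, 0.01, -0.54]]
[[-0.02, 0.0, -0.06], [-0.03, 0.0, -0.11], [-0.05, 0.0, -0.17], [-0.06, 0.0, -0.23], [-0.07, 0.0, -0.29], [-0.08, 0.0, -0.35], [-0.09, 0.0, -0.41], [-0.09, 0.0, -0.46], [-0.1, 0.0, -0.52], [-0.1, 0.0, -0.58]]
```

Request:
{"method": "step_arm", "body": {
  "steps": [
    [[-0.03,0,0.07,0,0,0],[-0.06,0,0.13,0,0,0],[-0.1,0,0.19,0,0,0],[-0.13,0,0.24,0,0,0],[-0.16,0,0.3,0,0,0],[-0.19,0,0.35,0,0,0],[-0.22,0,0.41,0,0,0],[-0.24,0,0.46,0,0,0],[-0.26,0,0.52,0,0,0],[-0.28,0,0.58,0,0,0]]
  ]
}}

```text
clock: 11.85
tool_pos: [0.6382, 0.0688, 0.205]
orientation: [-180.0, -0.0, -1.0]
force: [0.0, -0.3, 0.0]
opening: 0.0005
gripper_force: 0.0
```

Request:
{"method": "step_arm", "body": {
  "steps": [
    [[-0.02,0,0.06,0,0,0],[-0.03,0,0.11,0,0,0],[-0.05,0,0.17,0,0,0],[-0.06,0,0.23,0,0,0],[-0.07,0,0.29,0,0,0],[-0.08,0,0.35,0,0,0],[-0.09,0,0.41,0,0,0],[-0.09,0,0.46,0,0,0],[-0.1,0,0.52,0,0,0],[-0.1,0,0.58,0,0,0],[-0.1,0,0.58,0,0,0]]
  ]
}}

```text
clock: 12.95
tool_pos: [0.6281, 0.0689, 0.1468]
orientation: [180.0, 0.0, -1.0]
force: [0.9, -0.1, -0.3]
opening: 0.0001
gripper_force: 0.0
```

No contact force showed, so I'll look before going on.

Run:
```python
from h import *
q,e=snapshot("scene"); q=q[:,:,::-1]; b=cv2.resize(q[100:260,280:440],None,fx=3.6,fy=3.6,interpolation=cv2.INTER_CUBIC)
cv2.imwrite("pics/c3.png",b)
```

```text
(no output)
```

View pics/c3.png

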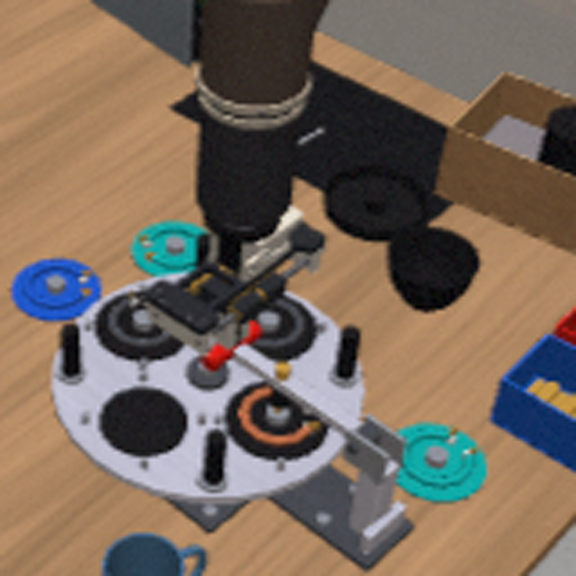

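The handle sits at crop (232,345) right under the fingers, so it did follow. I'll press on in small steps until the stop shows as a force.

Request:
{"method": "step_arm", "body": {
  "steps": [
    [[0,0,0.01,0,0,0],[0,0,0.02,0,0,0],[0,0,0.03,0,0,0],[0,0,0.03,0,0,0],[0,0,0.03,0,0,0]]
  ]
}}

```text
clock: 13.5
tool_pos: [0.6286, 0.069, 0.1461]
orientation: [-180.0, -0.1, -1.0]
force: [-2.7, -0.2, 8.2]
opening: 0.0005
gripper_force: 4.1
```

Request:
{"method": "step_arm", "body": {
  "steps": [
    [[0,0,0.01,0,0,0],[0,0,0.02,0,0,0],[0,0,0.03,0,0,0],[0,0,0.03,0,0,0],[0,0,0.03,0,0,0]]
  ]
}}

```text
clock: 14.0
tool_pos: [0.6287, 0.069, 0.1456]
orientation: [-180.0, -0.2, -1.0]
force: [-11.1, 0.9, 23.9]
opening: 0.0002
gripper_force: 12.0
```

The arm is on its hard stop: z is 0.146 as computed and the force climbs. I'll retreat and go over to the selector.

Request:
{"method": "step_arm", "body": {
  "steps": [
    [[0,0,-0.3,0,0,0],[0,0,-0.6,0,0,0],[0,0,-0.9,0,0,0],[0,0,-1,0,0,0],[0,0,-1,0,0,0]]
  ]
}}

```text
clock: 14.5
tool_pos: [0.6291, 0.0692, 0.2435]
orientation: [-179.9, -0.2, -1.0]
force: [-0.6, 0.7, -0.7]
opening: 0.0005
gripper_force: 0.0
```

Request:
{"method": "step_arm", "body": {
  "steps": [
    [[-0.2,0.4,0,0,0,0],[-0.4,0.8,0,0,0,0],[-0.44,1,0,0,0,0],[-0.44,1,0,0,0,0]]
  ],
  "jaw": 120
}}

```text
clock: 14.9
tool_pos: [0.5808, -0.0324, 0.2403]
orientation: [180.0, 0.1, -1.2]
force: [0.2, -0.3, 0.2]
opening: 0.027
gripper_force: 0.0
```

Request:
{"method": "step_arm", "body": {
  "steps": [
    [[-0.2,0.4,0,0,0,0],[-0.4,0.8,0,0,0,0],[-0.44,1,0,0,0,0],[-0.44,1,0,0,0,0]]
  ]
}}

```text
clock: 15.3
tool_pos: [0.5356, -0.131, 0.2404]
orientation: [-180.0, 0.1, -1.2]
force: [-0.3, -0.3, -0.6]
opening: 0.0461
gripper_force: 0.0
```

Request:
{"method": "step_arm", "body": {
  "steps": [
    [[-0.2,0.4,0,0,0,0],[-0.4,0.8,0,0,0,0],[-0.44,1,0,0,0,0],[-0.44,1,0,0,0,0]]
  ]
}}

```text
clock: 15.7
tool_pos: [0.4903, -0.2298, 0.2405]
orientation: [-180.0, 0.1, -1.1]
force: [0.4, -0.5, -0.3]
opening: 0.0467
gripper_force: 0.0
```

Request:
{"method": "step_arm", "body": {
  "steps": [
    [[-0.2,0.3,0,0,0,-0.2],[-0.4,0.6,0,0,0,-0.4],[-0.44,0.9,0,0,0,-0.64],[-0.44,1,0,0,0,-0.64],[-0.44,1,0,0,0,-0.64],[-0.44,1,0,0,0,-0.64]]
  ]
}}

```text
clock: 16.3
tool_pos: [0.4457, -0.327, 0.2408]
orientation: [-179.9, 0.0, 17.2]
force: [-0.2, 0.3, -0.6]
opening: 0.0467
gripper_force: 0.0
```

Run:
```python
from h import *
o=get_obs(); print(o["tool_pos"],o["orientation"],o["joint_pos"],o["clock"])
c=calibration("wrist"); p,d=snapshot("wrist"); np.savez("w2.npz",**c); p=p[:,:,::-1]
cv2.imwrite("pics/w2.png",p)
print(proj("wrist",[[.4457,-.3292,.091],[.4447,-.331,.091]],c))
t,d=snapshot("top"); np.save("t3.npy",t)
```

```text
[ 0.44568865 -0.32697317  0.24081125] [-1.79948193e+02  4.05169972e-02  1.72185751e+01] [-1.59776824e+01  8.55784611e+00 -1.35903779e+01 -2.28452598e-02
 -6.79140471e+01  1.23204840e+02] 16.3
[[321.97557834 185.00653503]
 [323.54848208 186.61412922]]
```

View pics/w2.png

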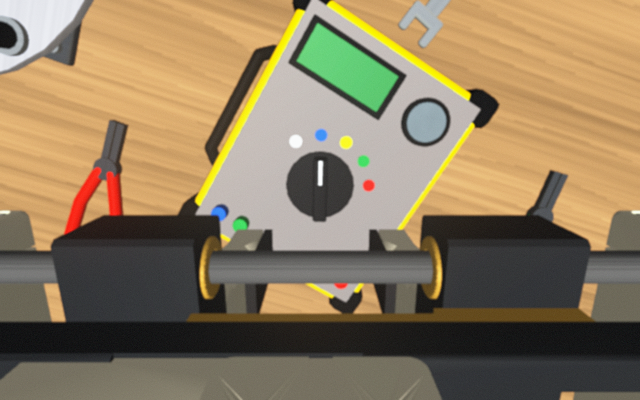

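The grip bar is upright in the image at x≈320 and points at the blue mark (321,135). The skirt centre at (320,185) agrees with the estimate to about 1 mm. I'll go down and grip the bar.

Request:
{"method": "step_arm", "body": {
  "steps": [
    [[0,0.01,0.3,0,0,0],[0,0.01,0.6,0,0,0],[0,0.01,0.9,0,0,0],[0,0.01,1,0,0,0],[0,0.01,1,0,0,0]]
  ]
}}

```text
clock: 16.9
tool_pos: [0.4451, -0.3279, 0.1405]
orientation: [-179.9, 0.1, 17.3]
force: [0.2, -0.4, 0.4]
opening: 0.0465
gripper_force: 0.0
```

Request:
{"method": "step_arm", "body": {
  "steps": [
    [[0,0,0.15,0,0,0],[0,0,0.3,0,0,0],[0,0,0.4,0,0,0],[0,0,0.46,0,0,0],[0,0,0.46,0,0,0]]
  ]
}}

```text
clock: 17.4
tool_pos: [0.4456, -0.3288, 0.0956]
orientation: [-180.0, 0.0, 17.3]
force: [0.1, -0.1, 0.2]
opening: 0.0463
gripper_force: 0.0
```

Request:
{"method": "step_arm", "body": {
  "steps": [
    [[0,0,0,0,0,0],[0,0,0,0,0,0],[0,0,0,0,0,0],[0,0,0,0,0,0],[0,0,0,0,0,0],[0,0,0,0,0,0],[0,0,0,0,0,0]]
  ],
  "jaw": 255
}}

```text
clock: 18.1
tool_pos: [0.4448, -0.3268, 0.0958]
orientation: [-179.8, 0.0, 17.3]
force: [-2.7, 13.6, 9.5]
opening: 0.0118
gripper_force: 30.0
```

The bar is gripped (11.8 mm). I'll relieve the 2 mm side offset and turn clockwise one click.

Request:
{"method": "step_arm", "body": {
  "steps": [
    [[0,-0.02,0,0,0,0],[0,-0.02,0,0,0,0.1],[0,-0.02,0,0,0,0.2],[0,-0.02,0,0,0,0.3],[0,-0.02,0,0,0,0.4],[0,-0.02,0,0,0,0.5],[0,-0.02,0,0,0,0.6],[0,-0.02,0,0,0,0.7],[0,-0.02,0,0,0,0.8],[0,-0.02,0,0,0,0.9],[0,-0.02,0,0,0,1],[0,-0.02,0,0,0,1],[0,-0.02,0,0,0,1]]
  ]
}}

```text
clock: 19.4
tool_pos: [0.4447, -0.327, 0.0958]
orientation: [180.0, 0.0, -11.3]
force: [-0.7, -0.4, 3.4]
opening: 0.0117
gripper_force: 30.0
```

Request:
{"method": "step_arm", "body": {
  "steps": [
    [[0,0,0,0,0,0.1],[0,0,0,0,0,0.2],[0,0,0,0,0,0.3],[0,0,0,0,0,0.4],[0,0,0,0,0,0.5],[0,0,0,0,0,0.6],[0,0,0,0,0,0.7],[0,0,0,0,0,0.8],[0,0,0,0,0,0.9],[0,0,0,0,0,1],[0,0,0,0,0,1],[0,0,0,0,0,1]]
  ]
}}

```text
clock: 20.6
tool_pos: [0.4446, -0.3274, 0.0958]
orientation: [180.0, -0.0, -39.9]
force: [-3.4, -3.2, 3.7]
opening: 0.0121
gripper_force: 30.0
```

Request:
{"method": "step_arm", "body": {
  "steps": [
    [[0,0,0,0,0,0.05],[0,0,0,0,0,0.05],[0,0,0,0,0,0.05]]
  ]
}}

```text
clock: 20.9
tool_pos: [0.4446, -0.3274, 0.0958]
orientation: [180.0, -0.0, -41.3]
force: [-2.6, -4.2, 4.1]
opening: 0.0117
gripper_force: 30.0
```

Request:
{"method": "step_arm", "body": {
  "steps": [
    [[0,0,0,0,0,0],[0,0,0,0,0,0],[0,0,0,0,0,0],[0,0,0,0,0,0],[0,0,0,0,0,0],[0,0,0,0,0,0]]
  ],
  "jaw": 120
}}

```text
clock: 21.5
tool_pos: [0.445, -0.3268, 0.0955]
orientation: [-180.0, 0.0, -41.4]
force: [-0.5, -0.6, 0.3]
opening: 0.046
gripper_force: 0.0
```

Request:
{"method": "step_arm", "body": {
  "steps": [
    [[0,0,-0.3,0,0,0],[0,0,-0.6,0,0,0],[0,0,-0.9,0,0,0],[0,0,-1,0,0,0],[0,0,-1,0,0,0]]
  ]
}}

```text
clock: 22.0
tool_pos: [0.4458, -0.3272, 0.1972]
orientation: [-179.9, -0.2, -41.4]
force: [0.0, -0.1, -0.8]
opening: 0.0466
gripper_force: 0.0
```

Run:
```python
from h import *
p,d=snapshot("wrist"); q,d=snapshot("top"); p=p[:,:,::-1];q=q[:,:,::-1]
a=cv2.resize(p[0:260,160:500],(510,390))
b=cv2.resize(q[105:265,225:355],(290,357))
o=np.zeros((400,800,3),np.uint8); o[:390,:510]=a; o[:357,510:]=b; cv2.imwrite("pics/c4.png",o); print(get_obs()["clock"])
```

```text
22.1
```

View pics/c4.png

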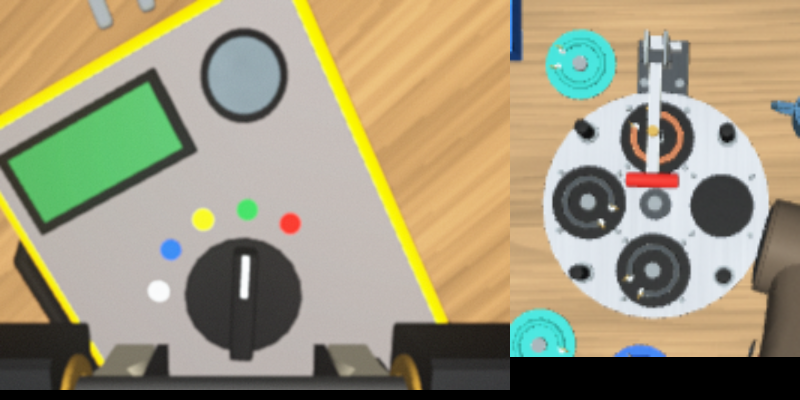

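The pointer (245,275) aims at the green mark (247,210). The probe arm is level over the copper plate at (657,137), and all the plates are in their nests, so I'm handing in.

```bash
python3 -c "
from plant import *
print(close_job())"
```

```text
the job is handed in; nothing more can be done
None
```

The job is handed in at about 22 s: the dial table is turned one station with the copper-ring plate at the test station, the probe arm is fully down on it, and the selector is on green without reaching red; the last pictures show every plate in its nest.

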